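# Sweep the loose post collars off the optical breadboard into the orange tray

### The arm

A 6-joint arm with a two-finger parallel gripper is mounted at the origin on the work surface. World frame = base frame: x ahead of the robot, y to its left, z up, the work surface at z = 0. Lengths are in mm, angles in degrees, forces in N, time in s.
With the tool pointing down it reaches from about 350 to 850 mm from the base axis. Payload 8.1 kg.
Tool frame: the origin (TCP) lies between the finger pads; the fingertips stand 22 mm ahead of it and the grasp point (between the pads) lies 3 mm ahead of it (r.nose_length is the z of the fingertips in the tool frame, in mm); z points along the fingers, x is the direction in which the jaws open and shut, and the axes are right-handed (so a half turn about z gives the same grasp; the last joint's range is limited). The gripper opens to 85 mm and grips with 20 to 120 N. Pads are 22 mm wide; open, the fingers measure 114 mm over their backs; the gripper's body (76 mm by 85 mm) begins 54 mm behind the grasp point. The pads swing forward as they close: fully open they stand 13 mm farther back than shut.
Start: joints at [-71.184, 7.471, 85.268, -0, 87.261, -4.893], TCP at [241.275, -549.356, 230.392] pointing down, gripper open.
Joint ranges: [-169.43, 169.43], [-51.17, 129.36], [1.28, 143.12], [-76.62, 256.62], [0, 156.53], [-152.29, 152.29]. Speed limits (degrees/s): [136.94, 136.94, 159.86, 180, 180, 180].

### API

Orientations are given as [roll, pitch, yaw] about the fixed x, y, z axes, in that order (R = Rz(yaw) Ry(pitch) Rx(roll)).
In Python, from bench import r gives the robot as it stands.
- The arm moves only by the shell command python3 -m jog 'ROWS' [FORCE]. ROWS is JSON, a list of rows, each a list of 5 numbers: the shift along the tool's x, y, z in m, then the turn about the tool's z in degrees, then the opening in per cent of the stroke, from 0 (shut) to 100 (fully open). A call has 1 to 8 rows; each row is the pose to reach, as a shift and turn from the pose measured when the call began, along the tool's axes at that moment; what a row does not reach only later rows make up. A row lasts 1/10 s, in which the tool goes at most 50 mm and 8.59 degrees, less where a joint would pass 70% of its speed; a pose out of reach is approached as far as the arm can. A call with a gripper value outside its range is refused whole. The fingers move at their own pace and stop on an object; FORCE is the grip in N (left out, the last holds). Time passes only in rows, so rows that repeat a pose let the fingers close. It gives the time, the measured TCP pose, the force and the opening at its end, in the units of the state.
- r.sense(): the state, without advancing time (a new reading comes with each control period).
- r.snapshot(name): name is "scene" or "top"; returns a dict with "image" (400x640x3 uint8, red, green, blue), "K" (3x3 intrinsics, pixels), "T" (4x4, takes a point from camera to world coordinates). Camera axes: x right, y down, z forward; pixel columns grow to the right and rows downward; lengths in mm; the calibration is good to about 2 mm. A picture is of the moment at which its call begins. There is no depth.
- r.hand_in(): hands the job in, once; it reports no verdict.
Trained networks look in a picture, given as the dict that the camera call returned (one of the last four; its "shot" number tells which), for a name from the list of things; names that differ only in an ending like _2 or _b are one class to them, and where a whole thing is asked for, a point or a joint stands for the part that bears it (a point fixed in the world has none). Each returns a list of dicts, best first, with "conf" (0 to 1); they miss things now and then, are a little off and sometimes report something else, mostly with a low value. They report only what shows in the picture. A call takes as long as a camera call.
- r.search_frame(picture, label): "bbox" ([left, top, right, bottom] in pixels, round what is visible of it).
- r.pinpoint(picture, label): "uv" ([column, row] in pixels: a listed point, or the origin of a listed thing).
The state is a dict: "time": time; "joint_pos": joint angles; "qd": joint speeds; "joint_efforts": joint torques, N m; "tool_pos": TCP position; "tcp_rot": TCP orientation; "ft_force": force on the tool from outside, world axes, zero at the start; "wrist_torque": the same for the moment, N m; "finger_gap": finger opening in mm.
Only numpy, scipy, OpenCV 4.12 (cv2) and the standard library are available. Lean on these libraries where they do the work, as an engineer would, in place of code of your own. Each camera call takes 0.05 s, during which the arm holds its last target. There are 200 camera calls.

### The job

Clear the optical breadboard: with the fingertips, sweep the three loose brass collars across the board and over its edge, so that all three end up lying in the orange tray beside it. Only push them along, do not pick any up; leave the objective lens, the blue filter cube and everything else standing where it is, and let no collar fall into the white filter box.

Things in the scene. Friction and masses are not known exactly. Their poses are not given: they have to be found in the camera images.
- collar_a_center (a point): one of three identical loose brass post collars: plain rings lying flat on the board, 24 mm outside diameter, 13 mm bore, 10 mm high, about 28 g. The point is the ring's centre, half-way up (5 mm above the board's top while it lies on it). It starts on the half of the board nearer the robot.
- collar_b_center (a point): one of three identical loose brass post collars: plain rings lying flat on the board, 24 mm outside diameter, 13 mm bore, 10 mm high, about 28 g. The point is the ring's centre, half-way up (5 mm above the board's top while it lies on it). It starts on the half of the board nearer the robot, about in line with the first along the board's y.
- collar_c_center (a point): one of three identical loose brass post collars: plain rings lying flat on the board, 24 mm outside diameter, 13 mm bore, 10 mm high, about 28 g. The point is the ring's centre, half-way up (5 mm above the board's top while it lies on it). It starts on the far half of the board.
- board: the black optical breadboard with a grid of flush grey dots, fixed to the table, 300 mm along its x, 360 mm along its y, flat top 25 mm above the table. Origin: centre of its underside, at table height; x points away from the robot, y to the robot's left, turned a little about the vertical. Its left and right edges (y = +-180 mm) have no rim: parts slide off
- holder_0 (a point): one of two grey post holders bolted to the board near its far edge, at board x = +136 mm, y = -70 mm; immovable, foot 22 mm along x and 50 mm along y, rising 44 mm above the board's top. The point is the centre of the foot on the board's top
- holder_1 (a point): one of two grey post holders bolted to the board near its far edge, at board x = +136 mm, y = +70 mm; immovable, foot 22 mm along x and 50 mm along y, rising 44 mm above the board's top. The point is the centre of the foot on the board's top
- tray: the orange open tray, fixed on the table against either the left or the right board edge (it changes): 220 mm along its x, 110 mm along its y, 18 mm high (rim 7 mm below the board's top), walls and floor 3 mm. Its long side is parallel to that edge, 2 mm from it, up to 20 mm off the board's middle along it. Origin: centre of its underside, at table height; axes parallel to the board's
- filter_box: the white open box of the same outer size as the orange tray, divided in three with a round dark-rimmed optical filter in each part, fixed against the opposite edge of the board. Origin: centre of its underside. No collar may go into it
- objective_mid (a point): a steel microscope objective with a blue band standing loose on the middle of the board, between the near and the far collars: 27 mm diameter, 46 mm high, 140 g. The point is on its axis, half-way up. Must not be moved
- cube_mid (a point): a small blue filter cube standing loose on the middle of the board, between the near and the far collars: 24 x 24 mm, 28 mm high, 60 g. The point is its centre. Must not be moved
- driver: a screwdriver lying loose on the table, to the robot's left, beyond the boxes beside the board, about 200 mm long. Origin: underside of its middle. Must not be moved
- jar: a small amber jar standing loose on the table, to the robot's right, beyond the boxes beside the board: 52 mm diameter, 55 mm high. Origin: centre of its underside. Must not be moved

How it is judged (in metres and radians):
At the end, for the whole second after the job is handed in: the centres of all three brass collars lie inside the walls of the orange tray, less than 24 mm above the table (below the board's top), and the collars are at rest (x of collar_a_center in the frame of tray between -0.108 and 0.108 m and y of collar_a_center in the frame of tray between -0.053 and 0.053 m and z of each of collar_a_center, collar_b_center, collar_c_center in the frame of tray below 0.024 m and x of collar_b_center in the frame of tray between -0.108 and 0.108 m and y of collar_b_center in the frame of tray between -0.053 and 0.053 m and x of collar_c_center in the frame of tray between -0.108 and 0.108 m and y of collar_c_center in the frame of tray between -0.053 and 0.053 m and linear speed of each of collar_a, collar_b, collar_c below 0.02 m/s); the robot touches nothing.
It fails at once if a brass collar is lifted off the board (its centre more than 17 mm above where it sits on the board) instead of being swept (height (world z) of any of collar_a_center, collar_b_center, collar_c_center above 0.047 m).
It fails at once if a brass collar falls into the white filter box ((x of collar_a_center in the frame of filter_box between -0.108 and 0.108 m and y of collar_a_center in the frame of filter_box between -0.053 and 0.053 m and z of collar_a_center in the frame of filter_box below 0.024 m) or (x of collar_b_center in the frame of filter_box between -0.108 and 0.108 m and y of collar_b_center in the frame of filter_box between -0.053 and 0.053 m and z of collar_b_center in the frame of filter_box below 0.024 m) or (x of collar_c_center in the frame of filter_box between -0.108 and 0.108 m and y of collar_c_center in the frame of filter_box between -0.053 and 0.053 m and z of collar_c_center in the frame of filter_box below 0.024 m)).
It fails at once if the objective lens is shifted more than 12 mm, lifted or knocked over (distance of objective_mid from where it was at the start of the episode above 0.012 m or angle between objective_mid's own z axis and vertical above 0.3 rad).
It fails at once if the filter cube is shifted more than 12 mm, lifted or knocked over (distance of cube_mid from where it was at the start of the episode above 0.012 m or angle between cube_mid's own z axis and vertical above 0.3 rad).
It fails at once if the screwdriver or the jar on the table is shifted more than 20 mm, or the jar knocked over (distance of any of jar, driver from where it was at the start of the episode above 0.02 m or angle between jar's own z axis and vertical above 0.3 rad).
It also fails if it takes over 61 s, if anything falls off the work surface, if the arm or the gripper's body presses on something with over 40 N, if the wrist force passes 120 N, or if a joint passes its speed limit or range.

## Working session

There is one attempt and no reset: what is moved stays moved. The work goes in short steps, Python scripts to look and compute and a shell command to move; the robot and the scene stay as the last step left them, time stands still between calls to the robot, and variables do not carry over. Pictures are saved under pics/ and viewed, about 8 in all and at most 12, crops included, and the job is handed in when it is done.

```bash
mkdir -p pics
cat > h.py <<'E'
import numpy as np, cv2
from bench import r
def toworld(p,uv,z):
    d=p["T"][:3,:3]@np.linalg.inv(p["K"])@[uv[0],uv[1],1]; o=np.array(p["T"])[:3,3]
    return o+d*(z-o[2])/d[2]
def topix(p,X):
    T=np.linalg.inv(p["T"]); c=T[:3,:3]@X+T[:3,3]; c=np.array(p["K"])@c; return c[:2]/c[2]
def save(p,n): cv2.imwrite(f"pics/{n}.png",p["image"][:,:,::-1])
E
cat > m.py <<'E'
from h import *
np.set_printoptions(precision=1,suppress=True)
Z=dict(collar_a_center=30,board=0,holder_0=25,tray=0,filter_box=0,objective_mid=48,cube_mid=39,driver=0,jar=0)
for c in ("top","scene"):
    p=r.snapshot(c); p["K"]=np.array(p["K"]);p["T"]=np.array(p["T"]); save(p,c+"1")
    for n,z in Z.items():
        for d in r.pinpoint(p,n)[:4]:
            if d["conf"]>.2: print(c,n,round(d["conf"],2),np.array(d["uv"]),toworld(p,d["uv"],z)[:2])
s=r.sense();print(s["time"],s["tool_pos"],s["tcp_rot"],r.nose_length)
E
python3 m.py
```

```text
top collar_a_center 0.47 [327.  253.7] [466.  -42.6]
top board 0.83 [303.1 220. ] [565.9  28.1]
top holder_0 0.79 [289.3 171.1] [706.8  71. ]
top holder_0 0.64 [334.2 179.9] [682.6 -61.3]
top tray 0.77 [386.  223.8] [ 558.7 -216. ]
top filter_box 0.88 [224.6 204.7] [607.7 260.6]
top objective_mid 0.4 [277.1 220.9] [555.4 100.7]
top objective_mid 0.37 [303.7 222.1] [553.2  25.1]
top cube_mid 0.64 [329.7 220.6] [560. -49.]
top driver 0.92 [154.5 246.2] [482. 458.]
top jar 0.86 [460.4 215.7] [ 586.4 -436.3]
scene collar_a_center 0.56 [285.7 186.2] [469.4 -37. ]
scene board 0.84 [321.2 196.4] [571.9  23.5]
scene holder_0 0.93 [364.  200.6] [705.3  79.3]
scene holder_0 0.67 [333.  225.8] [694.  -64.2]
scene tray 0.58 [265.1 235.8] [ 545.6 -211.7]
scene filter_box 0.68 [369.3 165.9] [608.5 246.3]
scene objective_mid 0.57 [332.  173.3] [561.   93.5]
scene cube_mid 0.65 [303.7 201.7] [567.8 -56.4]
scene driver 0.73 [377.7 124.4] [492.6 464.8]
scene driver 0.55 [363.9 198.1] [686.2 107.5]
scene jar 0.84 [211.2 296.8] [ 581.9 -452. ]
1.0 [ 241.3 -549.4  230.4] [-180.    -0.   -66.3] 22.0
```

```bash
python3 -c "
import cv2
a=cv2.imread('pics/top1.png')[140:300,190:430];cv2.imwrite('pics/top1c.png',cv2.resize(a,None,fx=3.3,fy=3.3,interpolation=cv2.INTER_CUBIC))
a=cv2.imread('pics/scene1.png')[110:290,220:430];cv2.imwrite('pics/scene1c.png',cv2.resize(a,None,fx=3.3,fy=3.3,interpolation=cv2.INTER_CUBIC))"
```

```text
(no output)
```

View pics/top1c.png

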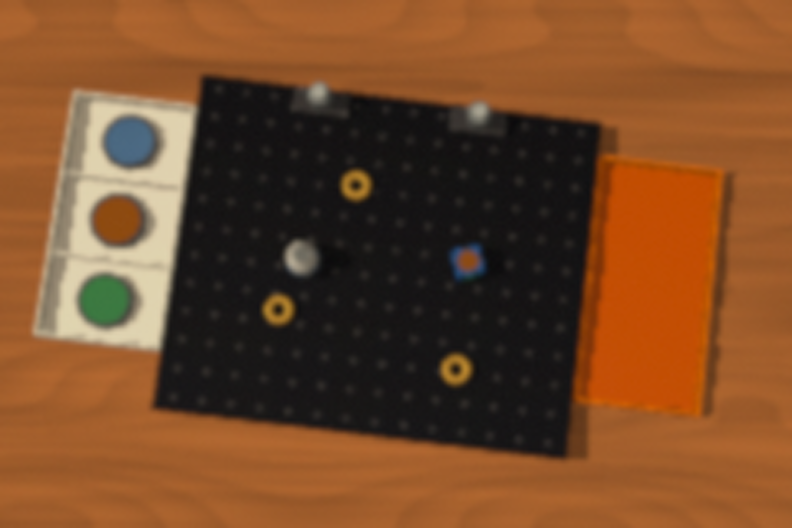

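View pics/scene1c.png

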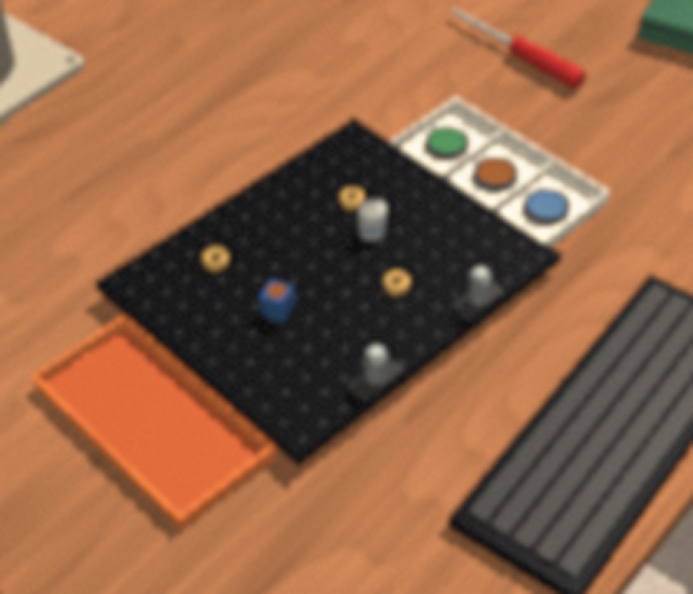

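The top crop shows the tray on the right. The collars are at crop pixels (456,369), (278,310) and (356,185), the objective at about (302,258) and the cube at (468,261). The scene view agrees. Next I'll refine these from colour blobs and the board's edges.

```bash
cat > m2.py <<'E'
from h import *
np.set_printoptions(precision=1,suppress=True)
def blobs(p,box):
    l,t,R,b=box; hsv=cv2.cvtColor(p["image"][t:b,l:R],cv2.COLOR_RGB2HSV)
    m=cv2.inRange(hsv,(14,110,110),(30,255,255)); m=cv2.morphologyEx(m,cv2.MORPH_CLOSE,np.ones((5,5)))
    n,_,st,ce=cv2.connectedComponentsWithStats(m)
    return [(int(st[i,4]),ce[i]+[l,t]) for i in range(1,n) if st[i,4]>15]
if __name__=="__main__":
    p=r.snapshot("top"); q=r.snapshot("scene")
    C=[[203,76],[600,124],[567,457],[153,408]]
    W=[toworld(p,np.array(c)/3.3+[190,140],25)[:2] for c in C]; print("corners",np.array(W))
    cen=np.mean(W,0); e=(W[0]-W[3])+(W[1]-W[2]); yaw=np.arctan2(e[1],e[0])
    e2=(W[0]-W[1])+(W[3]-W[2]); yaw2=np.arctan2(-e2[0],e2[1]); print(cen,np.degrees([yaw,yaw2]),[np.linalg.norm(W[i]-W[(i+1)%4]) for i in range(4)])
    yaw=(yaw+yaw2)/2; Rm=np.array([[np.cos(yaw),-np.sin(yaw)],[np.sin(yaw),np.cos(yaw)]]); np.savez("b.npz",c=cen,R=Rm,yaw=yaw)
    for nm,P,box in (("top",p,(235,160,362,280)),("scene",q,(245,150,350,250))):
        for a,uv in blobs(P,box):
            w=toworld(P,uv,31)[:2]; print(nm,a,uv,w,"board",Rm.T@(w-cen))
    for n,uv in (("obj top rim",[302,257]),("cube top",[468,260])):
        w=toworld(p,np.array(uv)/3.3+[190,140],{"o":71,"c":53}[n[0]])[:2]; print(n,w,Rm.T@(w-cen))
    for n,uv in (("obj",[372,207]),("cube",[277,285])):
        w=toworld(q,np.array(uv)/3.3+[220,110],{"o":71,"c":53}[n[0]])[:2]; print(n,w,Rm.T@(w-cen))
    for uv in ([606,156],[724,170],[706,414],[578,402]):
        w=toworld(p,np.array(uv)/3.3+[190,140],18)[:2]; print("tray",w,Rm.T@(w-cen))
E
python3 m2.py
```

```text
corners [[ 729.3  182.9]
 [ 691.6 -171.8]
 [ 397.9 -142.4]
 [ 434.2  214.6]]
[563.2  20.8] [-5.9 -5.9] [np.float64(356.621640872512), np.float64(295.1514575773445), np.float64(358.7611770001838), np.float64(296.80374789881716)]
top 57 [297.4 195.7] [632.6  45.2] board [66.5 31.5]
top 61 [273.9 233.3] [521.7 110.1] board [-50.5  84.5]
top 61 [327.7 251.6] [472.1 -44.5] board [-83.9 -74.4]
scene 42 [326.1 169. ] [520.9 110.8] board [-51.4  85.2]
scene 53 [284.8 187.6] [472.3 -44.1] board [-83.7 -74. ]
scene 54 [339.8 194.7] [632.7  45.7] board [66.5 31.9]
obj top rim [561.   86.9] [-9.  65.5]
cube top [563.4 -54.5] [  7.9 -74.9]
obj [576.3  78.4] [ 7.  58.7]
cube [562.2 -48. ] [  6.1 -68.5]
tray [ 664.  -177.8] [ 120.8 -187.2]
tray [ 653.1 -283. ] [ 120.8 -292.9]
tray [ 436.8 -263.8] [ -96.3 -296.2]
tray [ 445.4 -152.6] [ -99.2 -184.7]
```

```bash
cat > go.py <<'E'
import sys; from h import *
from scipy.spatial.transform import Rotation as Ro
b=np.load("b.npz"); s=r.sense(); R=Ro.from_euler("xyz",s["tcp_rot"],degrees=True).as_matrix(); t=np.array(s["tool_pos"])
bp=b["R"].T@(t[:2]-b["c"]); yaw=s["tcp_rot"][2]
print("t",s["time"],"board xy",bp.round(1),"z",t[2].round(1),"turn to align",round(yaw-np.degrees(float(b["yaw"])),1),"gap",s["finger_gap"],"F",np.round(s["ft_force"],1),"nose",r.nose_length)
for a in sys.argv[1:]:
    x,y,z=map(float,a.split(",")); w=np.append(b["R"]@[x,y]+b["c"],z); print(a,"->",(R.T@(w-t)/1000).round(4))
E
python3 go.py -- 2>/dev/null | head -1; sed -i 's/sys.argv\[1:\]/[v for v in sys.argv[1:] if v!="--"]/' go.py; python3 go.py -- -87,-36,230
```

```text
t 1.1 board xy [-261.3 -600.4] z 230.4 turn to align -60.4 gap 85.30964876944219 F [-0.   0.5 -0.8] nose 22.0
t 1.1 board xy [-261.3 -600.4] z 230.4 turn to align -60.4 gap 85.30964876944219 F [-0.   0.5 -0.8] nose 22.0
-87,-36,230 -> [-4.043e-01 -4.306e-01  4.000e-04]
```

```bash
python3 -m jog '[[-0.03,-0.03,0,-8,15],[-0.06,-0.06,0,-16,15],[-0.09,-0.095,0,-24,15],[-0.12,-0.13,0,-32,15],[-0.15,-0.16,0,-40,15],[-0.18,-0.19,0,-48,15],[-0.21,-0.22,0,-56,15],[-0.24,-0.255,0,-60.4,15]]' 40; python3 go.py -- -87,-36,230
```

```text
time: 1.9
tool_pos: [378.4, -225.7, 230.6]
tcp_rot: [180.0, -0.0, -5.6]
ft_force: [2.1, 1.2, 0.1]
finger_gap: 13.2
t 1.9 board xy [-158.3 -264.3] z 230.6 turn to align 0.3 gap 13.246618556545297 F [2.1 1.2 0.1] nose 22.0
-87,-36,230 -> [ 0.0726 -0.2279  0.0006]
```

```bash
python3 -m jog '[[0.014,-0.046,0,0,15],[0.029,-0.091,0,0,15],[0.044,-0.137,0,0,15],[0.058,-0.182,0,0,15],[0.0726,-0.228,0,0,15],[0.0726,-0.228,0.04,0,15],[0.0726,-0.228,0.08,0,15],[0.0726,-0.228,0.12,0,15]]'; python3 -m jog '[[0,0,0.03,0,15],[0,0,0.04,0,15],[0,0,0.04,0,15]]'; python3 go.py -- -87,-36,52; python3 -c "
from h import *
for c in ('top','scene'):
  p=r.snapshot(c);i=p['image'][140:300,240:400] if c=='top' else p['image'][110:270,220:380]
  globals()[c]=i
cv2.imwrite('pics/a2.png',cv2.resize(np.hstack([top,scene]),None,fx=2.5,fy=2.5,interpolation=cv2.INTER_CUBIC)[:,:,::-1])"
```

```text
time: 2.7
tool_pos: [473.5, -5.2, 109.7]
tcp_rot: [180.0, -0.1, -5.5]
ft_force: [-0.9, -0.0, -0.4]
finger_gap: 13.0
time: 3.0
tool_pos: [472.3, -5.1, 68.5]
tcp_rot: [180.0, 0.1, -5.5]
ft_force: [-0.5, -0.1, 0.4]
finger_gap: 12.8
t 3.0 board xy [-87.8 -35.2] z 68.5 turn to align 0.4 gap 12.836707568734607 F [-0.5 -0.1  0.4] nose 22.0
-87,-36,52 -> [0.0008 0.0008 0.0165]
```

View pics/a2.png

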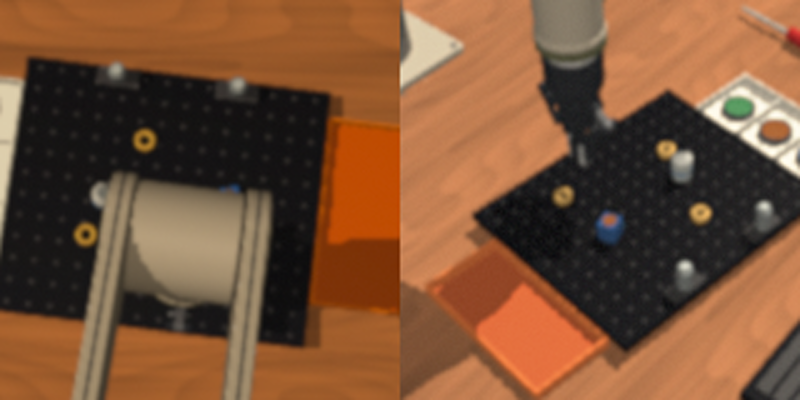

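The left half (top view) is blocked by the arm. In the right half, the fingertips at (582,158) stand just behind collar A at (564,195), on the correct side. I'll go down and push.

```bash
python3 -m jog '[[0.001,0,0.01,0,15],[0.001,0,0.016,0,15],[0.001,0,0.0165,0,15],[0.001,0.008,0.0165,0,15],[0.001,0.016,0.0165,0,15],[0.003,0.026,0.0165,0,15],[0.005,0.036,0.0165,0,15],[0.007,0.046,0.0165,0,15]]'; python3 go.py -- -60,-183,52; python3 -c "
from h import *
p=r.snapshot('scene');i=p['image'][150:270,210:370]
cv2.imwrite('pics/a3.png',cv2.resize(i,None,fx=4,fy=4,interpolation=cv2.INTER_CUBIC)[:,:,::-1])"
```

```text
time: 3.9
tool_pos: [477.5, -53.2, 55.1]
tcp_rot: [180.0, -0.3, -5.6]
ft_force: [-0.2, -0.7, 0.1]
finger_gap: 13.0
t 3.9 board xy [-77.6 -82.5] z 55.1 turn to align 0.4 gap 13.036985094783239 F [-0.2 -0.7  0.1] nose 22.0
-60,-183,52 -> [0.0169 0.1007 0.0033]
```

View pics/a3.png

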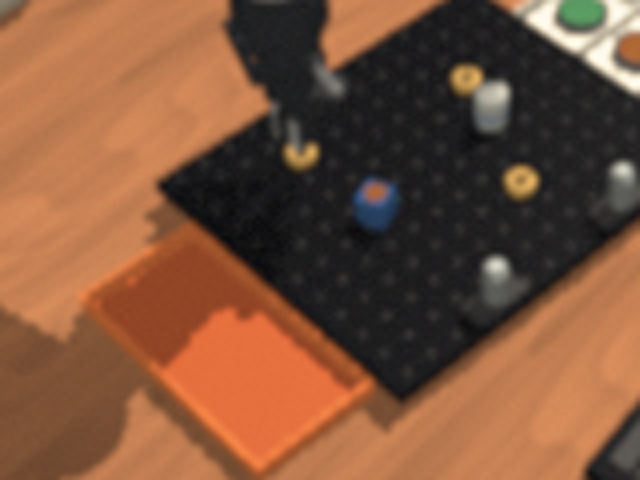

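The collar has not moved: it is at (285,188) full-frame, as before. The tips passed just above it, at TCP z of 55. I'll back off and go lower, feeling for the board.

```bash
python3 -m jog '[[0,0,-0.005,0,15],[-0.005,-0.023,-0.005,0,15],[-0.01,-0.047,-0.005,0,15],[-0.01,-0.047,0,0,15],[-0.01,-0.047,0.003,0,15],[-0.01,-0.047,0.003,0,15]]';  python3 -m jog '[[0,0,0.003,0,15],[0,0,0.003,0,15]]';python3 -m jog '[[0,0,0.003,0,15],[0,0,0.003,0,15]]'; python3 go.py -- -84,-36,50
```

```text
time: 4.55
tool_pos: [472.1, -6.9, 51.7]
tcp_rot: [179.9, -0.2, -5.6]
ft_force: [-0.1, -0.1, -0.1]
finger_gap: 13.0
time: 4.75
tool_pos: [471.8, -7.4, 48.2]
tcp_rot: [179.9, -0.2, -5.6]
ft_force: [-0.5, -0.3, -0.2]
finger_gap: 12.7
time: 4.95
tool_pos: [471.5, -7.7, 44.7]
tcp_rot: [179.9, -0.2, -5.6]
ft_force: [-0.1, -0.5, 0.6]
finger_gap: 12.9
t 4.95 board xy [-88.3 -37.9] z 44.7 turn to align 0.3 gap 12.916890145579899 F [-0.1 -0.5  0.6] nose 22.0
-84,-36,50 -> [ 0.0043 -0.0018 -0.0053]
```

```bash
python3 -m jog '[[0,0,0.002,0,15],[0,0,0.002,0,15]]';  python3 -m jog '[[0,0,0.002,0,15],[0,0,0.002,0,15]]'
```

```text
time: 5.15
tool_pos: [471.2, -7.8, 42.3]
tcp_rot: [179.9, -0.1, -5.6]
ft_force: [-0.1, -0.2, -0.2]
finger_gap: 13.1
time: 5.35
tool_pos: [471.0, -7.7, 40.1]
tcp_rot: [179.9, -0.1, -5.6]
ft_force: [0.6, 1.0, 0.0]
finger_gap: 12.9
```

```bash
python3 -m jog '[[0,0,0.002,0,15],[0,0,0.002,0,15]]'; python3 -c "
from h import *
p=r.snapshot('scene');i=p['image'][150:230,240:340]
cv2.imwrite('pics/a4.png',cv2.resize(i,None,fx=6,fy=6,interpolation=cv2.INTER_CUBIC)[:,:,::-1])"
```

```text
time: 5.55
tool_pos: [470.8, -7.6, 37.7]
tcp_rot: [179.9, -0.1, -5.6]
ft_force: [0.1, 0.5, -0.4]
finger_gap: 13.2
```

View pics/a4.png

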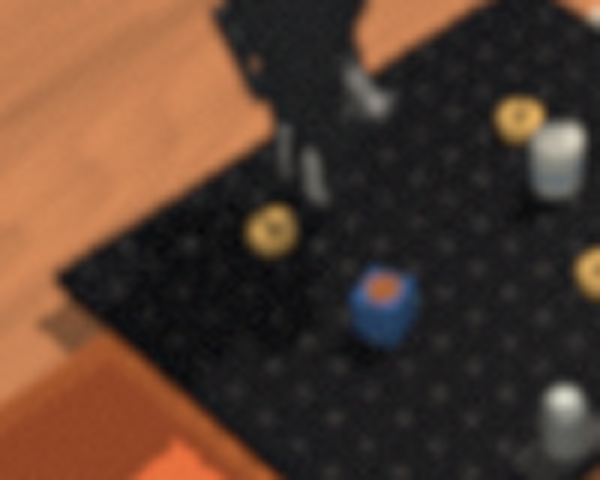

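```bash
python3 -c "
from h import *
b=np.load('b.npz');p=r.snapshot('scene')
for uv in ([288.3,179.7],[293,183.8],[290.7,181.7],[285.3,188.3]):
  print(uv,[ (z,(b['R'].T@(toworld(p,uv,z)[:2]-b['c'])).round(0)) for z in (25,30,40)])
"; python3 go.py -- -88,-60,38
```

```text
[288.3, 179.7] [(25, array([-109.,  -38.])), (30, array([-105.,  -41.])), (40, array([-96., -47.]))]
[293, 183.8] [(25, array([-83., -40.])), (30, array([-79., -43.])), (40, array([-71., -49.]))]
[290.7, 181.7] [(25, array([-96., -39.])), (30, array([-92., -42.])), (40, array([-84., -48.]))]
[285.3, 188.3] [(25, array([-85., -72.])), (30, array([-81., -74.])), (40, array([-73., -80.]))]
t 5.65 board xy [-88.9 -37.9] z 38.0 turn to align 0.3 gap 12.417323730674475 F [-0.1 -0.1  0.1] nose 22.0
-88,-60,38 -> [0.0007 0.0221 0.    ]
```

```bash
python3 -m jog '[[0,0,0.0015,0,15],[0,0,0.0015,0,15]]'; python3 -m jog '[[0,0,0.0015,0,15],[0,0,0.0015,0,15]]'; python3 -m jog '[[0,0,0.0015,0,15],[0,0,0.0015,0,15]]'
```

```text
time: 5.85
tool_pos: [470.8, -7.7, 36.3]
tcp_rot: [179.9, -0.1, -5.6]
ft_force: [0.4, 0.9, 0.4]
finger_gap: 12.9
time: 6.05
tool_pos: [470.6, -7.7, 34.5]
tcp_rot: [179.9, -0.0, -5.6]
ft_force: [-0.4, -0.7, -0.4]
finger_gap: 12.8
time: 6.25
tool_pos: [470.4, -7.6, 32.8]
tcp_rot: [179.9, -0.0, -5.6]
ft_force: [-0.5, 0.2, 0.0]
finger_gap: 12.8
```

```bash
python3 -m jog '[[0.001,0.008,0,0,15],[0.002,0.016,0,0,15],[0.003,0.022,0,0,15],[0.004,0.028,0,0,15],[0.004,0.028,0,0,15]]'; python3 -c "
from m2 import *
b=np.load('b.npz');p=r.snapshot('scene')
for a,uv in blobs(p,(230,150,350,250)): print(a,uv,b['R'].T@(toworld(p,uv,31)[:2]-b['c']))
"; python3 go.py -- -88,-60,38
```

```text
time: 6.75
tool_pos: [471.8, -36.9, 32.9]
tcp_rot: [179.9, -0.0, -5.7]
ft_force: [-0.5, 0.4, -0.4]
finger_gap: 12.9
42 [326.1 169. ] [-51.4  85.2]
39 [282.  189.3] [-84.3 -85.7]
54 [339.8 194.7] [66.5 31.9]
t 6.8 board xy [-85.1 -66.4] z 32.9 turn to align 0.2 gap 12.32051415332913 F [ 0.3 -0.5 -0. ] nose 22.0
-88,-60,38 -> [-0.0029 -0.0064 -0.0051]
```

Collar A is now moving (board y from −74 to −86, TCP 19 mm behind it). TCP z ≈ 33 is the working height, so the tips sit further back than r.nose_length says.

```bash
python3 -m jog '[[0.003,0.015,0,0,15],[0.006,0.03,0,0,15],[0.009,0.045,0,0,15],[0.012,0.06,0,0,15],[0.015,0.075,0,0,15],[0.018,0.09,0,0,15],[0.021,0.107,0,0,15],[0.024,0.124,0,0,15]]'; python3 go.py -- -60,-188,33;  python3 -c "
from h import *
p=r.snapshot('scene');i=p['image'][150:270,210:370]
cv2.imwrite('pics/a5.png',cv2.resize(i,None,fx=4,fy=4,interpolation=cv2.INTER_CUBIC)[:,:,::-1])"
```

```text
time: 7.6
tool_pos: [483.4, -163.6, 33.2]
tcp_rot: [179.9, -0.0, -5.7]
ft_force: [0.8, 0.0, 0.1]
finger_gap: 12.5
t 7.6 board xy [ -60.4 -191.7] z 33.2 turn to align 0.2 gap 12.537450586174435 F [0.8 0.  0.1] nose 22.0
-60,-188,33 -> [ 0.0004 -0.0037  0.0002]
```

View pics/a5.png

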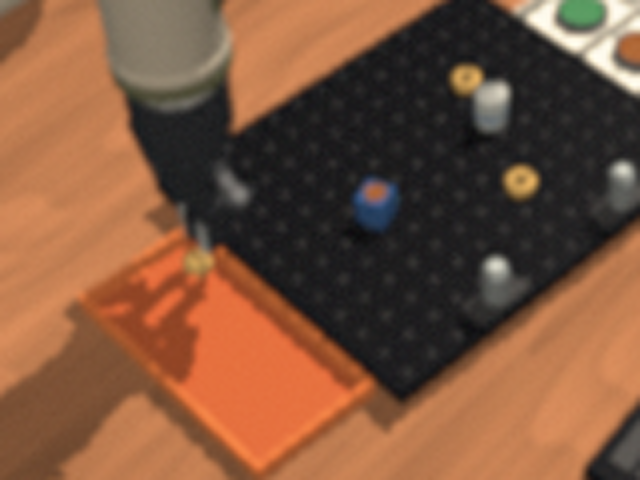

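```bash
python3 -m jog '[[0,0,-0.04,0,15],[0,0,-0.08,0,15],[0,0,-0.11,0,15]]'; python3 -c "
from m2 import *
b=np.load('b.npz');p=r.snapshot('scene')
f=lambda uv,z:(b['R'].T@(toworld(p,uv,z)[:2]-b['c'])).round(0)
for z in (30,50,70,90,110): print(z,'knob a4',f([301.7,165.8],z)-[-89,-38],'a5',f([268,196.7],z)-[-60,-192])
for a,uv in blobs(p,(200,150,350,290)): print(a,uv,f(uv,31),f(uv,8))
for n,z in (('objective_mid',48),):
  print(n,[(round(d['conf'],2),f(d['uv'],z)) for d in r.pinpoint(p,n)])
q=r.snapshot('top'); print([(round(d['conf'],2),np.array(d['bbox'])) for d in r.search_frame(q,'objective_mid')]); p=q
print(f([277.1,220.9],48), [(d['conf'],f(d['uv'],48)) for d in r.pinpoint(q,'objective_mid')])
"; python3 go.py -- -50,123,143
```

```text
time: 7.95
tool_pos: [484.1, -166.4, 145.9]
tcp_rot: [179.8, -0.2, -5.8]
ft_force: [0.2, -0.6, 0.1]
finger_gap: 12.8
30 knob a4 [-35.  75.] a5 [-31.  53.]
50 knob a4 [-18.  61.] a5 [-15.  43.]
70 knob a4 [-1. 48.] a5 [ 1. 33.]
90 knob a4 [16. 34.] a5 [17. 23.]
110 knob a4 [33. 20.] a5 [33. 13.]
44 [326.2 169.2] [-51.  85.] [-68. 102.]
55 [339.8 194.7] [66. 32.] [52. 48.]
42 [256.9 217. ] [ -48. -218.] [ -65. -208.]
objective_mid [(0.34, array([145., -82.]))]
[(0.56, array([237.4, 165.9, 370. , 277.1])), (0.38, array([274.3, 215.8, 287.5, 222. ]))]
[-16.  79.] [(0.49, array([-16.,  78.])), (0.25, array([ 15., 234.]))]
t 8.2 board xy [ -60.2 -193.8] z 142.9 turn to align 0.2 gap 13.077229476060303 F [-0.4 -0.4  0.1] nose 22.0
-50,123,143 -> [ 0.0111 -0.3167 -0.0011]
```

Collar A lies in the tray at about board (−65,−208). Next is collar B.

```bash
python3 -m jog '[[0.002,-0.045,0,0,15],[0.004,-0.09,0,0,15],[0.006,-0.135,0,0,15],[0.008,-0.18,0,0,15],[0.01,-0.225,0,0,15],[0.011,-0.27,0,0,15],[0.011,-0.317,0,0,15],[0.011,-0.317,0,0,15]]'; python3 -m jog '[[0,0,0.04,0,15],[0,0,0.08,0,15],[0,0,0.1,0,15],[0,0,0.1,0,15]]'; python3 go.py -- -50,123,33 -51,104,33
```

```text
time: 9.0
tool_pos: [524.6, 153.6, 139.7]
tcp_rot: [179.9, 0.1, -5.5]
ft_force: [-0.4, -1.6, -0.7]
finger_gap: 12.7
time: 9.4
tool_pos: [519.5, 152.1, 33.8]
tcp_rot: [179.7, 0.7, -5.5]
ft_force: [-1.0, 0.4, 1.0]
finger_gap: 12.7
t 9.4 board xy [-57.1 126. ] z 33.8 turn to align 0.5 gap 12.675564761739809 F [-1.   0.4  1. ] nose 22.0
-50,123,33 -> [0.0071 0.0031 0.0007]
-51,104,33 -> [0.0059 0.0221 0.0009]
```

```bash
python3 -m jog '[[0.006,0.005,0,0,15],[0.006,0.012,0,0,15],[0.006,0.018,0,0,15],[0.002,0.028,0,0,15],[-0.002,0.038,0,0,15],[-0.006,0.048,0,0,15],[-0.01,0.058,0,0,15],[-0.014,0.068,0,0,15]]'; python3 -c "
from m2 import *
b=np.load('b.npz');p=r.snapshot('scene')
f=lambda uv,z:(b['R'].T@(toworld(p,uv,z)[:2]-b['c'])).round(0)
for a,uv in blobs(p,(200,150,350,290)): print(a,uv,f(uv,31),f(uv,8))
"; python3 go.py -- -60,-20,33 -60,-190,33
```

```text
time: 10.2
tool_pos: [498.8, 85.0, 34.8]
tcp_rot: [179.7, 0.7, -5.5]
ft_force: [-0.1, 0.3, 0.1]
finger_gap: 12.9
31 [324.4 168.1] [-59.  84.] [-77. 101.]
55 [339.8 194.7] [66. 32.] [52. 48.]
43 [256.8 217.2] [ -47. -219.] [ -65. -209.]
t 10.25 board xy [-71.5  55.8] z 34.3 turn to align 0.4 gap 13.150835269887601 F [ 1.2 -0.5 -0.8] nose 22.0
-60,-20,33 -> [0.0109 0.0759 0.0016]
-60,-190,33 -> [0.0096 0.2459 0.0027]
```

```bash
python3 -c "
from h import *
p=r.snapshot('scene');i=p['image'][130:230,260:380]
cv2.imwrite('pics/b6.png',cv2.resize(i,None,fx=6,fy=6,interpolation=cv2.INTER_CUBIC)[:,:,::-1])"
```

```text
(no output)
```

View pics/b6.png

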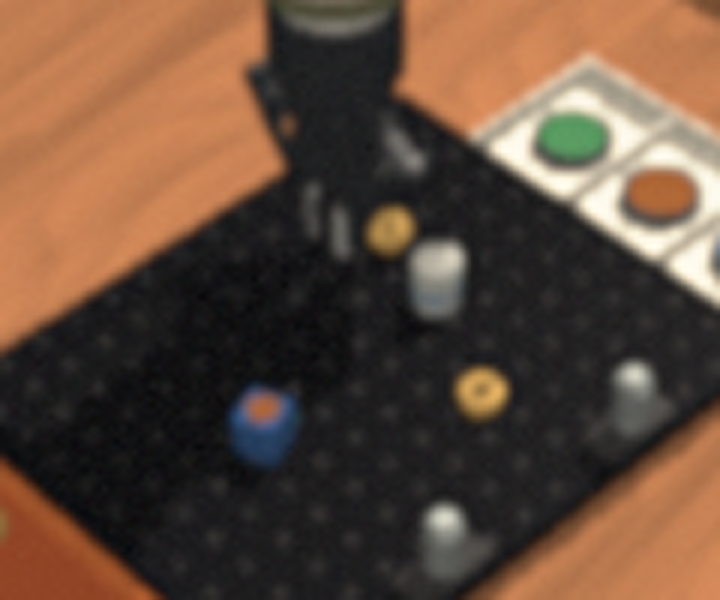

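Collar B is still at about (325,168) and the tips at (313,232) and (340,245) in the crop are past it: they skimmed over at TCP z ≈ 34.5. I'll go back and lower further.

```bash
python3 -m jog '[[0,0,-0.02,0,15],[0.01,-0.035,-0.02,0,15],[0.02,-0.07,-0.02,0,15],[0.02,-0.07,-0.01,0,15],[0.02,-0.07,-0.002,0,15],[0.02,-0.07,0.002,0,15],[0.02,-0.07,0.002,0,15]]'; python3 -m jog '[[0,0,0.002,0,15],[0,0,0.002,0,15]]'; python3 go.py -- -50,123,29
```

```text
time: 11.0
tool_pos: [523.4, 151.2, 30.0]
tcp_rot: [179.6, 0.9, -5.6]
ft_force: [-0.8, 0.4, 0.2]
finger_gap: 13.1
time: 11.2
tool_pos: [523.0, 150.5, 27.8]
tcp_rot: [179.6, 0.9, -5.6]
ft_force: [-0.1, -0.0, -0.1]
finger_gap: 12.6
t 11.2 board xy [-53.4 124.9] z 27.8 turn to align 0.3 gap 12.649511941593115 F [-0.1 -0.  -0.1] nose 22.0
-50,123,29 -> [ 0.0034  0.0019 -0.0013]
```

```bash
python3 -m jog '[[0.003,0.008,0,0,15],[0.003,0.015,0,0,15],[0.002,0.021,0,0,15],[0,0.028,0,0,15],[-0.002,0.034,0,0,15],[-0.002,0.034,0,0,15]]'; python3 -c "
from m2 import *
b=np.load('b.npz');p=r.snapshot('scene')
f=lambda uv,z:(b['R'].T@(toworld(p,uv,z)[:2]-b['c'])).round(0)
for a,uv in blobs(p,(200,150,350,290)): print(a,uv,f(uv,31),f(uv,8))
"; python3 go.py -- -72,40,28
```

```text
time: 11.8
tool_pos: [517.2, 116.1, 28.0]
tcp_rot: [179.6, 1.0, -5.7]
ft_force: [0.2, 0.4, 0.2]
finger_gap: 13.2
36 [322.3 170.8] [-54.  70.] [-72.  86.]
55 [339.8 194.7] [66. 32.] [52. 48.]
41 [256.9 217.1] [ -47. -218.] [ -65. -209.]
t 11.85 board xy [-55.4  90.4] z 28.1 turn to align 0.3 gap 12.726989415458812 F [-0.2 -0.  -0. ] nose 22.0
-72,40,28 -> [-0.0168  0.0503  0.0007]
```

Collar B is now at about (−54,70), 20 mm ahead of the TCP. I'll carry on along the diagonal.

```bash
python3 -m jog '[[-0.004,0.012,0,0,15],[-0.008,0.024,0,0,15],[-0.012,0.036,0,0,15],[-0.016,0.048,0,0,15],[-0.016,0.06,0,0,15],[-0.014,0.073,0,0,15],[-0.012,0.086,0,0,15],[-0.01,0.1,0,0,15]]'; python3 -c "
from m2 import *
b=np.load('b.npz');p=r.snapshot('scene')
f=lambda uv,z:(b['R'].T@(toworld(p,uv,z)[:2]-b['c'])).round(0)
for a,uv in blobs(p,(200,150,350,290)): print(a,uv,f(uv,31),f(uv,8))
"; python3 go.py -- -50,-190,28
```

```text
time: 12.65
tool_pos: [497.8, 16.7, 29.0]
tcp_rot: [179.6, 0.9, -5.7]
ft_force: [0.2, -0.1, -0.2]
finger_gap: 13.1
39 [298.5 184.1] [-64. -31.] [-82. -17.]
55 [339.8 194.7] [66. 32.] [52. 48.]
41 [256.9 217.3] [ -47. -219.] [ -64. -209.]
t 12.7 board xy [-64.2 -12.6] z 29.1 turn to align 0.2 gap 12.674250742336413 F [-0.3 -1.5  0.2] nose 22.0
-50,-190,28 -> [0.0135 0.1775 0.0024]
```

```bash
python3 -m jog '[[0.002,0.013,0.001,0,15],[0.004,0.026,0.001,0,15],[0.006,0.039,0.001,0,15],[0.008,0.052,0.001,0,15],[0.01,0.065,0.001,0,15],[0.013,0.078,0.001,0,15],[0.016,0.091,0.001,0,15],[0.019,0.104,0.001,0,15]]'; python3 -c "
from m2 import *
b=np.load('b.npz');p=r.snapshot('scene')
f=lambda uv,z:(b['R'].T@(toworld(p,uv,z)[:2]-b['c'])).round(0)
for a,uv in blobs(p,(200,150,350,290)): print(a,uv,f(uv,31),f(uv,8))
"; python3 go.py -- -35,-190,28
```

```text
time: 13.5
tool_pos: [506.8, -91.6, 28.7]
tcp_rot: [179.5, 0.9, -5.7]
ft_force: [0.4, 0.7, -0.4]
finger_gap: 12.7
55 [339.8 194.7] [66. 32.] [52. 48.]
47 [277.6 204. ] [ -44. -138.] [ -62. -126.]
43 [257.  217.1] [ -47. -218.] [ -65. -208.]
t 13.55 board xy [ -43.9 -119.3] z 28.9 turn to align 0.2 gap 12.939329531605345 F [-0.  -1.4  0. ] nose 22.0
-35,-190,28 -> [0.0087 0.0707 0.0015]
```

```bash
python3 -m jog '[[0.003,0.015,0,0,15],[0.006,0.03,0,0,15],[0.009,0.045,0,0,15],[0.012,0.06,0,0,15],[0.014,0.073,0,0,15]]';  python3 -m jog '[[0,0,-0.04,0,15],[0,0,-0.08,0,15],[0,0,-0.11,0,15],[0,0,-0.11,0,15]]'; python3 -c "
from m2 import *
b=np.load('b.npz');p=r.snapshot('scene')
f=lambda uv,z:(b['R'].T@(toworld(p,uv,z)[:2]-b['c'])).round(0)
for a,uv in blobs(p,(200,150,350,290)): print(a,uv,f(uv,31),f(uv,8))
"; python3 go.py -- 66,69,138
```

```text
time: 14.05
tool_pos: [513.9, -168.7, 29.4]
tcp_rot: [179.5, 0.9, -5.8]
ft_force: [-0.6, -0.6, -0.5]
finger_gap: 13.1
time: 14.45
tool_pos: [519.1, -169.7, 145.3]
tcp_rot: [179.3, 0.3, -5.8]
ft_force: [1.0, -0.3, 1.1]
finger_gap: 12.9
55 [339.8 194.7] [66. 32.] [52. 48.]
92 [259.7 219.8] [ -33. -219.] [ -50. -209.]
t 14.5 board xy [ -25.6 -193.6] z 142.5 turn to align 0.2 gap 12.72800752876018 F [-0.  -0.3 -0.2] nose 22.0
66,69,138 -> [ 0.0924 -0.2624  0.0007]
```

Both collars are in the tray, side by side. Next is collar C.

```bash
python3 -m jog '[[0.016,-0.044,0,0,15],[0.032,-0.088,0,0,15],[0.048,-0.132,0,0,15],[0.064,-0.176,0,0,15],[0.08,-0.22,0,0,15],[0.093,-0.262,0,0,15],[0.093,-0.262,0,0,15]]'; python3 -m jog '[[0,0,0.035,0,15],[0,0,0.07,0,15],[0,0,0.085,0,15],[0,0,0.085,0,15],[0,0,0.085,0,15]]'; python3 go.py -- 66,70,32
```

```text
time: 15.2
tool_pos: [636.6, 87.2, 136.3]
tcp_rot: [179.4, 0.7, -5.5]
ft_force: [0.0, 0.4, -0.2]
finger_gap: 12.8
time: 15.7
tool_pos: [635.7, 86.0, 51.7]
tcp_rot: [179.4, 0.7, -5.5]
ft_force: [1.0, -0.1, -0.1]
finger_gap: 12.8
t 15.7 board xy [65.4 72.3] z 51.7 turn to align 0.4 gap 12.761825781928467 F [ 1.  -0.1 -0.1] nose 22.0
66,70,32 -> [0.0008 0.0021 0.0197]
```

```bash
python3 -m jog '[[0,0,0.01,0,15],[0,0,0.018,0,15],[0,0,0.018,0,15]]'; python3 -m jog '[[0,0,0.003,0,15],[0,0,0.003,0,15]]'; python3 -m jog '[[0.001,0,0.003,0,15],[0.001,0,0.003,0,15]]'; python3 -m jog '[[0,0.01,0,0,15],[0,0.018,0,0,15],[0,0.026,0,0,15],[0,0.034,0,0,15],[0,0.034,0,0,15]]'; python3 -c "
from m2 import *
b=np.load('b.npz');p=r.snapshot('scene')
f=lambda uv,z:(b['R'].T@(toworld(p,uv,z)[:2]-b['c'])).round(0)
for a,uv in blobs(p,(200,150,360,290)): print(a,uv,f(uv,31),f(uv,8))
"; python3 go.py -- 66,-190,28
```

```text
time: 16.0
tool_pos: [634.9, 85.7, 32.9]
tcp_rot: [179.4, 0.8, -5.5]
ft_force: [-0.5, 0.9, -0.1]
finger_gap: 12.7
time: 16.2
tool_pos: [634.6, 85.6, 29.6]
tcp_rot: [179.4, 0.8, -5.5]
ft_force: [0.4, -0.4, -0.8]
finger_gap: 12.5
time: 16.4
tool_pos: [635.5, 85.5, 26.3]
tcp_rot: [179.4, 0.8, -5.5]
ft_force: [-0.5, -0.2, 0.5]
finger_gap: 12.6
time: 16.9
tool_pos: [632.2, 50.1, 26.7]
tcp_rot: [179.4, 0.8, -5.6]
ft_force: [0.4, -0.8, -0.6]
finger_gap: 12.9
45 [336.  197.3] [66. 15.] [51. 31.]
91 [259.8 219.6] [ -33. -218.] [ -50. -208.]
t 16.95 board xy [65.5 36.9] z 26.7 turn to align 0.3 gap 12.780654190033548 F [ 0.8 -0.2 -0.3] nose 22.0
66,-190,28 -> [-0.0008  0.2269  0.001 ]
```

Collar C is being pushed and is at (66,15).

```bash
python3 -m jog '[[0,0.015,0,0,15],[0,0.03,0,0,15],[0,0.045,0,0,15],[0,0.06,0,0,15],[0,0.075,0,0,15],[0,0.09,0,0,15],[0,0.105,0,0,15],[0,0.12,0,0,15]]'; python3 -c "
from m2 import *
b=np.load('b.npz');p=r.snapshot('scene')
f=lambda uv,z:(b['R'].T@(toworld(p,uv,z)[:2]-b['c'])).round(0)
for a,uv in blobs(p,(200,150,360,290)): print(a,uv,f(uv,31),f(uv,8))
"; python3 go.py -- 64,-192,28
```

```text
time: 17.75
tool_pos: [620.4, -70.0, 27.9]
tcp_rot: [179.4, 0.8, -5.6]
ft_force: [-0.9, -0.6, -0.5]
finger_gap: 12.9
92 [259.7 219.7] [ -33. -218.] [ -50. -209.]
50 [308.8 217.4] [  66. -104.] [ 52. -92.]
t 17.8 board xy [ 66.3 -86.7] z 28.0 turn to align 0.3 gap 13.070760672407731 F [ 0.3 -1.5 -0.6] nose 22.0
64,-192,28 -> [-0.0028  0.1053  0.0012]
```

```bash
python3 -m jog '[[0,0.015,0,0,15],[0,0.03,0,0,15],[0,0.045,0,0,15],[0,0.06,0,0,15],[0,0.075,0,0,15],[0,0.09,0,0,15],[0,0.107,0,0,15]]'; python3 -m jog '[[0,0,-0.04,0,15],[0,0,-0.08,0,15],[0,0,-0.12,0,15],[0,0,-0.16,0,15],[0,-0.03,-0.19,0,15],[0,-0.03,-0.19,0,15]]'; python3 -c "
from m2 import *
b=np.load('b.npz');p=r.snapshot('scene')
f=lambda uv,z:(b['R'].T@(toworld(p,uv,z)[:2]-b['c'])).round(0)
for a,uv in blobs(p,(200,150,360,290)): print(a,uv,f(uv,31),f(uv,8))
i=p['image'][130:290,210:390]
cv2.imwrite('pics/end.png',cv2.resize(i,None,fx=4,fy=3.7,interpolation=cv2.INTER_CUBIC)[:,:,::-1])
p=r.snapshot('top')
for n,z in (('objective_mid',48),('cube_mid',39)): print(n,[(round(d['conf'],2),np.round(d['uv'])) for d in r.pinpoint(p,n)])
"; python3 go.py
```

```text
time: 18.5
tool_pos: [609.5, -179.8, 29.2]
tcp_rot: [179.4, 0.8, -5.7]
ft_force: [0.1, -0.8, 0.2]
finger_gap: 12.3
time: 19.1
tool_pos: [618.5, -147.2, 225.8]
tcp_rot: [179.3, 0.2, -5.6]
ft_force: [0.8, -0.1, 0.5]
finger_gap: 12.8
91 [259.7 219.6] [ -33. -218.] [ -50. -209.]
50 [283.8 239.7] [  78. -215.] [  63. -205.]
objective_mid [(0.56, array([280., 217.]))]
cube_mid []
t 19.3 board xy [  68.5 -163.3] z 217.1 turn to align 0.3 gap 12.726298900969207 F [-0.4  0.5 -0.9] nose 22.0
```

View pics/end.png

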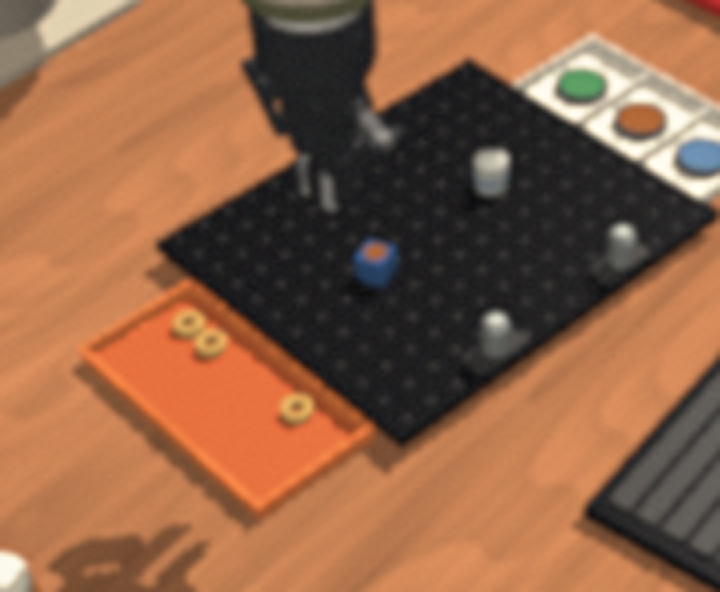

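The picture shows all three collars flat in the tray, at (188,323), (210,343) and (297,408). The objective and cube are standing where they were, and the gripper is well clear. I'll hand in.

```bash
python3 -c "
from bench import r
print(r.hand_in())"
```

```text
the job is handed in; nothing more can be done
None
```

I swept all three brass collars over the right-hand edge with the nearly shut fingertips, and all three ended up lying in the orange tray. I handed the job in at about 19 s of the 61 s allowed; no verdict was reported.

**Last checks:**
- **Collars:** the final scene picture shows all three flat in the tray. Two lie side by side around board (−50, −209) mm and the third is at about (63, −205) mm. The first two did not move between later pictures; I saw the third only once after it dropped.
- **Objective and cube:** both look upright and in place in that picture. The top view's last objective pixel, (280, 217), is about 1.5 px (roughly 5 mm) from where I first saw it. The network did not find the cube in the last top view, so for that one I have only the scene picture.
- **Forces and clearance:** wrist forces stayed around 2 N or less, and the gripper was about 220 mm up and touching nothing at hand-in.
- **Jar and screwdriver:** I did not measure these again; the arm's paths did not go near them.

**What disagreed:** the fingertips sat higher than `r.nose_length` (22 mm) implied. The first sweeps at collars A and B therefore passed over them without moving them, and I repeated both lower down. Some position and height readings also lagged the commanded pose by up to about 7 mm.

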